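Offer up a washer-door hinge for its pin

ROBOT

A 6-joint arm with a two-finger parallel gripper is mounted at the origin on the work surface. World frame = base frame: x ahead of the robot, y to its left, z up, the work surface at z = 0. Lengths are in m, angles in rad, forces in N, time in s.
With the tool pointing down it reaches from about 0.35 to 0.775 m from the base axis. Payload 5.5 kg.
Tool frame: the origin (TCP) lies midway between the tips of the shut fingers; the grasp point (between the pads) lies 19 mm behind it; z points along the fingers, y is the line along which they close (so a half turn about z gives the same grasp; the last joint's range is limited). The gripper opens to 85 mm and grips with 20 to 120 N. Pads are 22 mm wide; open, the fingers measure 114 mm over their backs; the gripper's body (76 mm by 85 mm) begins 54 mm behind the grasp point. The pads swing forward as they close: fully open they stand 13 mm farther back than shut.
Start: joints at [-1.309, 0.313, 0.046, 1.304, 0, 1.431], TCP at [0.225, -0.529, 0.231] pointing down, gripper open.
Joint ranges: [-2.76, 2.76], [-0.86, 1.69], [-1.03, 1.26], [-2.2, 2.34], [-1.47, 1.5], [-3.14, 3.14]. Speed limits (rad/s): [2.57, 2.57, 3.14, 3.14, 3.14, 3.14].

INTERFACE

Orientations are given as a 3x3 rotation matrix whose columns are the frame's x, y, z axes.
In Python, from bench import sensors, imaging, ctrl gives the robot as it stands.
- The arm moves only by the tool carry_out, never from a script. Its argument "steps" is a list of rows, each a list of 3 entries, a list of its own where there are three numbers: the shift along the tool's x, y, z scaled (see below), then the turn, a rotation vector about the tool's x, y, z scaled (see below), then the closure, from -1 (fully open) to 1 (shut). A call has 1 to 20 rows; each row is the pose to reach, as a shift and turn from the pose commanded when the call began, along the tool's axes at that moment, turning the shorter way round; what a row does not reach only later rows make up. The controller multiplies each number of a shift by 0.25 m and each number of a turn by 180 degrees. A row lasts 1/8 s, in which the tool goes at most 62.5 mm and 10.7 degrees, less where a joint would pass 70% of its speed; a pose out of reach is approached as far as the arm can. A call with a number of a shift or a turn outside -1 to 1 is refused whole. A call with a gripper value outside its range is refused whole. The fingers move at their own pace and stop on an object; the grip force is fixed at half the most. Time passes only in rows, so rows that repeat a pose let the fingers close. It gives the time, the measured TCP pose, the force, the opening and the grip force at its end, in the units of the state.
- sensors.get_obs(): the state, without advancing time (a new reading comes with each control period).
- imaging.read_camera(name): name is "scene" or "top" or "wrist"; returns a dict with "frame" (420x560x3 uint8, blue, green, red), "fx", "fy", "cx", "cy" (pixels), "eye" and "rotation" of the camera in the world; the wrist camera has in their place "tool_from_camera" (4x4, takes a point from camera to tool coordinates, whose origin is the TCP and whose axes are the flange's). Camera axes: x right, y up, looking along -z (the intrinsics and any distortion apply to the point x, -y, -z); pixel columns grow to the right and rows downward; lengths in m; the calibration is good to about 2 mm. The wrist camera is an equidistant fisheye: a pixel r from the principal point sees the ray r / f radians off the axis. A picture is of the moment at which its call begins: read the wrist's pose just before it. There is no depth.
- ctrl.job_done(): hands the job in; it is judged then, once.
The state is a dict: "time": time; "joint_positions": joint angles; "dq": joint speeds; "tau": joint torques, N m; "ee_pos": TCP position; "ee_rot": TCP orientation; "contact_force": force on the tool from outside, world axes, zero at the start; "torque": the same for the moment, N m; "finger_gap": finger opening in m; "grasp_force": force on a finger pad.
Only numpy, scipy, OpenCV 4.12 (cv2) and the standard library are available. Lean on these libraries where they do the work, as an engineer would, in place of code of your own. Each camera call takes 0.05 s, during which the arm holds its last target. There are 200 camera calls.

TASK

Get the washer-door hinge ready for its pin. First push the hinge block square and flush into the corner of the bench stop, flat back against the long bar and end against the short bar; then pick up the hinge arm, bring its knuckle in between the block's two knuckles so that the holes line up and the pin would pass straight through, and finish while still holding the arm there in the gripper, clear of the bench and not pressed hard against the block. Leave the pin, mallet and grease tin alone.

Things in the scene. Friction and masses are not known exactly. Their poses are not given: they have to be found in the camera images.
- bench_stop: Fixed right-angle corner of two dark steel bars on the bench, 10 mm thick. Origin: the inner corner, at bench level. Long bar: inner face in the plane x = 0, 190 mm to -y, 30 mm high. Short bar: inner face in the plane y = 0, 80 mm to -x (to the robot), 20 mm high. Outside, a bolted foot 10 mm high reaches 34 mm behind each inner face.
- hinge_block: Loose cast-aluminium block, 0.45 kg, upright, 100 wide (y), 51 deep, 44 mm high. Origin: middle of the lower edge of its flat back; x points out of the back. A plate (x -18..0, 42 high) carries two knuckles on webs down to the bench (y 24..50 and -50..-24, x -51..-18); the 48 mm gap between is open in front, above and below. Home, its axes match the bench stop's, origin at (0, -50).
- block_bore (a point): Point on the axis (along the block's y) of the block's two knuckle holes, mid-gap: x -35.5, z 28 mm in the block's frame. Each knuckle is a barrel 32 mm outside, hole 16 mm. The block slides at a few N when pushed, for instance on the plate's front face (x -18) or a web's inner face (y 24) with closed fingers low in the gap; pushed high up it may tip.
- block_back_left (a point): Lower back corner of the block at its +y end, at bench level; it goes into the bench stop's corner.
- block_back_right (a point): Lower back corner of the block at its -y end, at bench level; it goes against the long bar.
- hinge_arm: Loose cast-aluminium arm, about 0.3 kg, lying flat. Origin: under the middle of its pad, at bench level; x points to its knuckle, z up. Pad 52 wide (y), 16 mm thick, x -34..32, four dark bolt holes: grip it across the 52 mm. Then a neck 44 wide, 9 thick with a 16.5 mm high rib, to one knuckle: barrel 44 mm long (y -22..22), 32 mm outside, hole 16 mm. Balance point about x 25.
- leaf_bore (a point): Centre of the arm's knuckle hole: x 80, z 16 mm from the arm's origin, hole axis along the arm's y. It belongs on block_bore: there the knuckle has 2 mm play at either end and 1.5 mm to the block's plate, and the arm, held level, is 12 mm higher than it lay on the bench.
- hinge_pin: Bystander: loose steel hinge pin, 12 mm diameter, 126 mm long with a small square head, lying along its x axis; origin under its middle. Leave alone.
- mallet: Bystander: rubber mallet lying on the bench, head 60 mm diameter and 85 mm long (along y) over the origin, handle reaching 200 mm to -x. Leave alone.
- grease_tin: Bystander: grey tin, 68 mm diameter, 62 mm high; origin under its centre. Leave alone.
Mind the look-alikes: they are no part of the job. Leave any red look-alike of the hinge_arm alone. Leave any red look-alike of the hinge_block alone.

How it is judged:
By the outcome, as a careful person would: the job done as asked, in the order asked, and still so for the second after the job is handed in, while the arm keeps its last pose, push and grip.
It also fails if it takes over 72 s, if anything falls off the work surface, if the arm or the gripper's body presses on something with over 40 N, if the wrist force passes 120 N, or if a joint passes its speed limit or range.

## Working session

There is one attempt and no reset: what is moved stays moved. The work goes in short steps, Python scripts to look and compute and a tool call to move; the robot and the scene stay as the last step left them, time stands still between calls to the robot, and variables do not carry over. Pictures are saved under pics/ and viewed, at most 10 in all, crops included, and the job is handed in when it is done.

Besides the shell and the picture viewer there is one more tool, called after ">>>" by a JSON object that holds its "api" and its "payload", one argument or row to a line. carry_out: Moves the arm, as the interface text tells. Shifts and turns lie within -1 to 1; 1 stands for 0.25 m of shift or 180 degrees of turn. Its arguments: {"type":"object","properties":{"steps":{"type":"array"}},"required":["steps"]}

```bash
mkdir -p pics; python3 - <<'E'
from bench import sensors, imaging
import cv2,pickle
d={}
for n in("scene","top"):
    c=imaging.read_camera(n);d[n]=c;cv2.imwrite(f"pics/{n}0.png",c["frame"])
    print(n,{k:v for k,v in c.items() if k!="frame"})
pickle.dump(d,open("cams.pkl","wb"))
o=sensors.get_obs();print(o)
E
```

```text
scene {'fx': 394.2198474436327, 'fy': 394.2198474436327, 'cx': 282.31783340166305, 'cy': 211.92121901594612, 'eye': array([1.15511371, 0.30262306, 0.98450285]), 'rotation': array([[-0.51154844, -0.68322753,  0.52107421],
       [ 0.8590845 , -0.41873237,  0.29434167],
       [ 0.01708831,  0.5982168 ,  0.80115208]])}
top {'fx': 517.1430709381584, 'fy': 517.1430709381584, 'cx': 281.95241311814385, 'cy': 210.93428841192426, 'eye': array([ 0.40964192, -0.03463371,  1.27631439]), 'rotation': array([[-0.01740042,  0.99586107, -0.08920732],
       [-0.99972063, -0.01875624, -0.01438284],
       [-0.0159965 ,  0.08893213,  0.99590923]])}
{'time': 0.1, 'joint_positions': array([-1.30859213e+00,  3.13951739e-01,  4.50998232e-02,  1.30359932e+00,
       -8.52131602e-06,  1.43120701e+00]), 'dq': array([ 1.74560046e-04, -5.50806011e-05,  2.00507405e-03,  5.07935243e-04,
       -1.74412466e-05,  2.26643260e-03]), 'tau': array([ 1.78233095e-03, -4.81725705e+01,  2.99244368e+01,  1.27271455e-02,
       -1.82792010e-04,  6.18463275e-06]), 'ee_pos': array([ 0.22474125, -0.52876952,  0.23048596]), 'ee_rot': array([[ 9.20361132e-01,  3.91069298e-01, -4.37200257e-04],
       [ 3.91069480e-01, -9.20359774e-01,  1.59614135e-03],
       [ 2.21820349e-04, -1.64000214e-03, -9.99998631e-01]]), 'contact_force': array([0.49917937, 0.10351245, 0.0260247 ]), 'torque': array([-0.00962032,  0.01088173, -0.01063029]), 'grasp_force': 0.0, 'finger_gap': 0.08562316032534886}
```

View pics/top0.png

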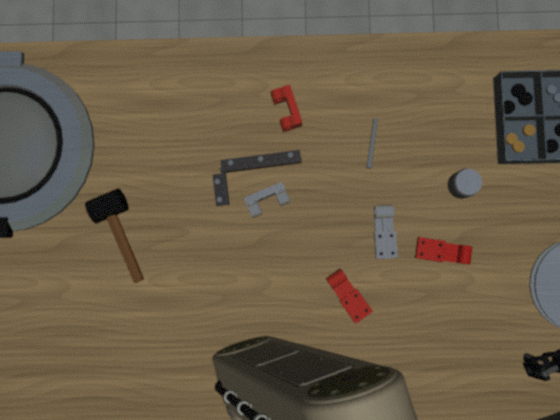

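View pics/scene0.png

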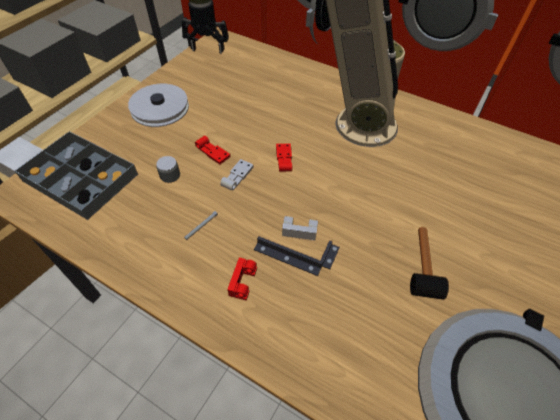

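The top view shows the grey hinge block at (267,196) just inside the dark bench stop, whose inner corner is near (228,176). The grey arm is at (385,233) with its knuckle up. The candidates are:
- **Arms:** grey (385,233), red (349,296) and red (443,251).
- **Blocks:** grey (267,196) and red (288,108).

The grey ones are meant, since the red ones are the look-alikes. The scene view agrees: block (300,228), arm (237,174).

```bash
cat > h.py <<'E'
import numpy as np,cv2,pickle
from bench import sensors,imaging
def ray_plane(c,uv,z):
    uv=np.atleast_2d(uv).astype(float)
    d=np.c_[(uv[:,0]-c["cx"])/c["fx"],-(uv[:,1]-c["cy"])/c["fy"],-np.ones(len(uv))]@c["rotation"].T
    return c["eye"]+d*((z-c["eye"][2])/d[:,2])[:,None]
def wrist():
    o=sensors.get_obs();c=imaging.read_camera("wrist");return o,c
def wrist_plane(o,c,uv,z):
    uv=np.atleast_2d(uv).astype(float)
    x=(uv[:,0]-c["cx"])/c["fx"];y=(uv[:,1]-c["cy"])/c["fy"];r=np.hypot(x,y)+1e-12
    d=np.c_[np.sin(r)*x/r,-np.sin(r)*y/r,-np.cos(r)]
    T=c["tool_from_camera"];R=o["ee_rot"]
    d=d@T[:3,:3].T@R.T;e=o["ee_pos"]+R@T[:3,3]
    return e+d*((z-e[2])/d[:,2])[:,None]
def wrist_pix(o,c,P):
    P=np.atleast_2d(P);T=c["tool_from_camera"];R=o["ee_rot"]
    q=((P-o["ee_pos"])@R-T[:3,3])@T[:3,:3];q=q*[1,-1,-1]
    s=np.hypot(q[:,0],q[:,1]);t=np.arctan2(s,q[:,2])/s
    return np.c_[c["cx"]+c["fx"]*t*q[:,0],c["cy"]+c["fy"]*t*q[:,1]]
E
python3 - <<'E'
from h import *
c=pickle.load(open("cams.pkl","rb"))["top"];f=c["frame"]
cv2.imwrite("pics/crop.png",cv2.resize(f[90:330,200:480],None,fx=2.5,fy=2.5,interpolation=cv2.INTER_CUBIC))
hsv=cv2.cvtColor(f,cv2.COLOR_BGR2HSV)
roi=np.zeros(f.shape[:2],np.uint8);roi[90:330,205:440]=255
al=((hsv[...,1]<60)&(hsv[...,2]>85)).astype(np.uint8)*255&roi
dk=((hsv[...,2]<85)&(hsv[...,1]<110)).astype(np.uint8)*255&roi
for n,m,z in(("al",al,.03),("dk",dk,.02)):
    for k in cv2.findContours(m,0,cv2.CHAIN_APPROX_NONE)[0]:
        if cv2.contourArea(k)<60: continue
        r=cv2.minAreaRect(k);b=cv2.boxPoints(r)
        print(n,cv2.contourArea(k),np.round(r[0]),b.round(1).tolist())
        print(ray_plane(c,b,z)[:,:2].round(4).tolist())
        print(" poly",ray_plane(c,cv2.approxPolyDP(k,1.8,True)[:,0],z)[:,:2].round(3).tolist())
E
```

```text
al 1051.0 [385. 231.] [[372.0, 205.3000030517578], [394.3999938964844, 203.89999389648438], [397.79998779296875, 257.5], [375.29998779296875, 258.8999938964844]]
[[0.5308, -0.2343], [0.5332, -0.2885], [0.4042, -0.2917], [0.4018, -0.238]]
 poly [[0.531, -0.246], [0.522, -0.239], [0.404, -0.24], [0.405, -0.29], [0.465, -0.29], [0.473, -0.283], [0.494, -0.281], [0.526, -0.285], [0.531, -0.283]]
al 606.0 [267. 199.] [[242.6999969482422, 196.6999969482422], [282.0, 180.6999969482422], [290.6000061035156, 201.89999389648438], [251.3000030517578, 217.89999389648438]]
[[0.5577, 0.0782], [0.5951, -0.018], [0.5429, -0.038], [0.5057, 0.0578]]
 poly [[0.592, -0.018], [0.557, 0.075], [0.508, 0.054], [0.517, 0.034], [0.547, 0.046], [0.568, 0.002], [0.536, -0.012], [0.543, -0.034]]
al 186.0 [372. 142.] [[366.20001220703125, 166.5], [372.8999938964844, 117.5999984741211], [377.79998779296875, 118.19999694824219], [371.0, 167.10000610351562]]
[[0.626, -0.2234], [0.7469, -0.2437], [0.745, -0.2555], [0.6241, -0.235]]
 poly [[0.746, -0.251], [0.743, -0.244], [0.639, -0.226], [0.624, -0.233]]
dk 1372.5 [258. 178.] [[210.0, 161.10000610351562], [299.6000061035156, 149.1999969482422], [305.5, 193.89999389648438], [215.89999389648438, 205.8000030517578]]
[[0.6488, 0.1589], [0.6741, -0.0625], [0.563, -0.0748], [0.5378, 0.1449]]
 poly [[0.672, -0.061], [0.651, 0.132], [0.619, 0.132], [0.614, 0.152], [0.54, 0.145], [0.542, 0.115], [0.621, 0.119], [0.64, -0.06], [0.645, -0.065]]
```

View pics/crop.png

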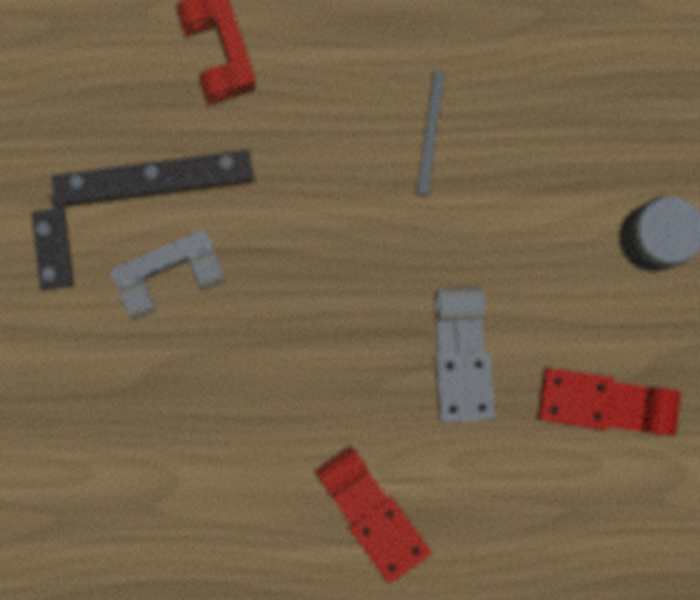

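The crop confirms it: the grey block (170,270 in the crop) and the grey arm (463,355) match the descriptions, and the others are red. The stop's inner corner is near (0.621,0.119) at yaw about 6°. The block is at yaw about 20.6°, with its back-left corner near (0.557,0.077). I'll move over the block.

>>> {"api": "carry_out", "payload": {
  "steps": [
    [[1,-0.8,0],[0,0,0],-1],
    [[1,-0.8,0],[0,0,0],-1],
    [[1,-0.8,0],[0,0,0],-1],
    [[1,-0.8,0],[0,0,0],-1],
    [[1,-0.8,0],[0,0,0],-1],
    [[1,-0.8,0],[0,0,0],-1]
  ]
}}

```text
time: 0.85
ee_pos: [0.3776, -0.2438, 0.2312]
ee_rot: [[0.918, 0.396, -0.0], [0.396, -0.918, 0.001], [0.0, -0.001, -1.0]]
contact_force: [0.0, -0.6, 0.7]
finger_gap: 0.0852
grasp_force: 0.0
```

>>> {"api": "carry_out", "payload": {
  "steps": [
    [[1,-0.65,0],[0,0,-0.487],0],
    [[1,-0.65,0],[0,0,-0.487],0],
    [[1,-0.65,0],[0,0,-0.487],0],
    [[1,-0.65,0],[0,0,-0.487],0],
    [[1,-0.65,0],[0,0,-0.487],0],
    [[1,-0.65,0],[0,0,-0.487],0],
    [[1,-0.65,0],[0,0,-0.487],0],
    [[1,-0.65,0],[0,0,-0.487],0],
    [[1,-0.65,0],[0,0,-0.487],0],
    [[1,-0.65,0],[0,0,-0.487],0],
    [[1,-0.65,0],[0,0,-0.487],0],
    [[1,-0.65,0],[0,0,-0.487],0]
  ]
}}

```text
time: 2.35
ee_pos: [0.5433, -0.0002, 0.2313]
ee_rot: [[-0.352, 0.936, 0.0], [0.936, 0.352, -0.0], [-0.0, -0.0, -1.0]]
contact_force: [0.8, -0.0, 0.8]
finger_gap: 0.0423
grasp_force: 0.0
```

```bash
python3 - <<'E'
from h import *
o,c=wrist();pickle.dump((o,c),open("w1.pkl","wb"))
cv2.imwrite("pics/w1.png",c["frame"]);print({k:v for k,v in c.items() if k!="frame"})
print(o["time"],o["ee_pos"],o["ee_rot"].round(3),o["finger_gap"])
E
```

```text
{'fx': 325.19226210127806, 'fy': 325.19226210127806, 'cx': 276.65359394119446, 'cy': 204.82256081401783, 'tool_from_camera': array([[ 6.72439932e-05,  9.48691023e-01,  3.16204583e-01,
         8.09866892e-02],
       [ 9.99999998e-01, -5.70679251e-05, -4.14420459e-05,
         2.59913258e-04],
       [-2.12705575e-05,  3.16204585e-01, -9.48691025e-01,
        -1.43704534e-01],
       [ 0.00000000e+00,  0.00000000e+00,  0.00000000e+00,
         1.00000000e+00]])}
2.35 [ 5.43267145e-01 -2.23277695e-04  2.31287610e-01] [[-0.352  0.936  0.   ]
 [ 0.936  0.352 -0.   ]
 [-0.    -0.    -1.   ]] 0.04231588304384486
```

View pics/w1.png

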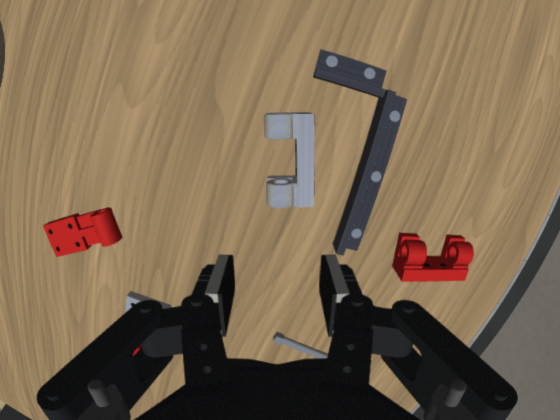

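The wrist view shows the block upright at (290,160), with its back edge along column 314 from row 113 to row 207, parallel to the tool's x. The long bar's inner edge runs from (386,97) to (337,248), and the short bar is at (350,70). I'll measure these.

```bash
python3 - <<'E'
from h import *
o,c=pickle.load(open("w1.pkl","rb"));f=c["frame"];hsv=cv2.cvtColor(f,cv2.COLOR_BGR2HSV)
roi=np.zeros(f.shape[:2],np.uint8);roi[40:258,250:415]=255
roi[225:,380:]=0
al=((hsv[...,1]<60)&(hsv[...,2]>110)).astype(np.uint8)*255&roi
al[:,318:]=0
dk=((hsv[...,2]<95)).astype(np.uint8)*255&roi
dk[:,:312]=0; dk[95:,:330]=0
for n,m,z in(("al",al,.042),("dk",dk,.03)):
    k=max(cv2.findContours(m,0,cv2.CHAIN_APPROX_NONE)[0],key=cv2.contourArea)
    p=cv2.approxPolyDP(k,2.5,True)[:,0];P=wrist_plane(o,c,p,z)
    for a,b in zip(p,P): print(n,a,b[:2].round(4))
# inner edge of long bar: leftmost dark pixel per row, rows 110-240
rows=np.arange(110,240,4);u=np.array([np.where(dk[r])[0].min() for r in rows])
P=wrist_plane(o,c,np.c_[u,rows],.03);s=np.polyfit(P[:,1],P[:,0],1);print("long yaw",np.degrees(np.arctan(-s[0])),"x at y=.1",np.polyval(s,.1),"res",np.abs(P[:,0]-np.polyval(s,P[:,1])).max())
cols=np.arange(322,378,4);v=np.array([np.where(dk[:95,q])[0].max() for q in cols]);print(v)
for z in(.02,):
    P=wrist_plane(o,c,np.c_[cols,v],z);s2=np.polyfit(P[:,0],P[:,1],1);print("short yaw",np.degrees(np.arctan(s2[0])),s2)
A=np.array([[1,-s[0]],[-s2[0],1]]);print("corner",np.linalg.solve(A,[s[1],s2[1]]))
rows=np.arange(118,204,4);u=np.array([np.where(al[r])[0].max() for r in rows])+1
P=wrist_plane(o,c,np.c_[u,rows],.042);q=np.polyfit(P[:,1],P[:,0],1);print("block yaw",np.degrees(np.arctan(-q[0])))
E
```

```text
al [265 113] [0.5086 0.0593]
al [265 137] [0.5172 0.0361]
al [292 137] [0.543  0.0458]
al [297 140] [0.5489 0.0447]
al [297 182] [0.5653 0.0032]
al [287 185] [ 0.5566 -0.0036]
al [266 183] [ 0.535  -0.0094]
al [267 204] [ 0.544 -0.031]
al [278 208] [ 0.5567 -0.0311]
al [313 206] [ 0.5915 -0.0156]
al [313 114] [0.5544 0.0758]
dk [320  50] [0.5379 0.1427]
dk [313  77] [0.5415 0.1126]
dk [378  97] [0.6144 0.1207]
dk [333 241] [ 0.6335 -0.0507]
dk [336 253] [ 0.6436 -0.0639]
dk [342 254] [ 0.6512 -0.0627]
dk [346 247] [ 0.6518 -0.0525]
dk [356 250] [ 0.6653 -0.052 ]
dk [406  99] [0.6453 0.1326]
dk [381  88] [0.6138 0.1313]
dk [385  70] [0.6106 0.1517]
long yaw 6.123309143053973 x at y=.1 0.6174413088728017 res 0.0005653751476195623
[79 80 81 83 84 85 86 88 89 90 91 93 94 94]
short yaw 6.585845501074197 [0.1154536  0.05138022]
corner [0.61503943 0.12238874]
block yaw 21.432168610102572
```

>>> {"api": "carry_out", "payload": {
  "steps": [
    [[0.07,0.12,0.4],[0,0,0],0],
    [[0.07,0.12,0.4],[0,0,0],0],
    [[0.07,0.12,0.6],[0,0,0],0],
    [[0.07,0.12,0.75],[0,0,0],0],
    [[0.07,0.12,0.82],[0,0,0],0],
    [[0.07,0.12,0.87],[0,0,0],0],
    [[0.07,0.12,0.87],[0,0,0],0],
    [[0.07,0.12,0.87],[0,0,0],0.3],
    [[0.07,0.12,0.87],[0,0,0],0.6],
    [[0.07,0.12,0.87],[0,0,0],0.6],
    [[0.07,0.12,0.87],[0,0,0],1],
    [[0.07,0.12,0.87],[0,0,0],1],
    [[0.07,0.12,0.87],[0,0,0],1],
    [[0.07,0.12,0.87],[0,0,0],1]
  ]
}}

```text
time: 4.15
ee_pos: [0.5661, 0.0267, 0.0151]
ee_rot: [[-0.353, 0.936, 0.002], [0.936, 0.353, -0.0], [-0.001, 0.002, -1.0]]
contact_force: [-1.1, 0.1, 6.1]
finger_gap: 0.0171
grasp_force: 59.4
```

>>> {"api": "carry_out", "payload": {
  "steps": [
    [[0.03,0.05,0],[0,0,0.02],1],
    [[0.06,0.1,0],[0,0,0.05],1],
    [[0.09,0.15,0],[0,0,0.075],1],
    [[0.105,0.184,0],[0,0,0.0805],1],
    [[0.105,0.184,0],[0,0,0.0805],1],
    [[0.105,0.184,0],[0,0,0.0805],1],
    [[0.105,0.184,0],[0,0,0.0805],0.4],
    [[0.105,0.184,0],[0,0,0.0805],0.4],
    [[0.105,0.184,0],[0,0,0.0805],0.4]
  ]
}}

```text
time: 5.28
ee_pos: [0.5988, 0.0677, 0.0135]
ee_rot: [[-0.108, 0.994, -0.0], [0.994, 0.108, -0.0], [0.0, -0.0, -1.0]]
contact_force: [1.1, -0.1, -0.1]
finger_gap: 0.0258
grasp_force: 0.0
```

>>> {"api": "carry_out", "payload": {
  "steps": [
    [[0,0,-0.2],[0,0,0],0.4],
    [[0,0,-0.45],[0,0,0],0.4],
    [[0,0,-0.65],[0,0,0],1],
    [[0,0,-0.65],[0,0,0],1],
    [[0,0,-0.65],[0,0,0],1],
    [[0,0,-0.65],[0,0,0],1],
    [[0,0,-0.65],[0,0,0],1]
  ]
}}

```text
time: 6.15
ee_pos: [0.598, 0.0677, 0.1746]
ee_rot: [[-0.108, 0.994, -0.003], [0.994, 0.108, -0.0], [0.0, -0.003, -1.0]]
contact_force: [0.1, -0.1, -0.3]
finger_gap: -0.0002
grasp_force: 0.0
```

```bash
python3 - <<'E'
from h import *
o,c=wrist();pickle.dump((o,c),open("w2.pkl","wb"))
cv2.imwrite("pics/w2.png",c["frame"])
print(o["time"],o["ee_pos"],o["finger_gap"])
E
```

```text
6.15 [0.59803222 0.06768991 0.17458057] -0.0002138851898614949
```

View pics/w2.png

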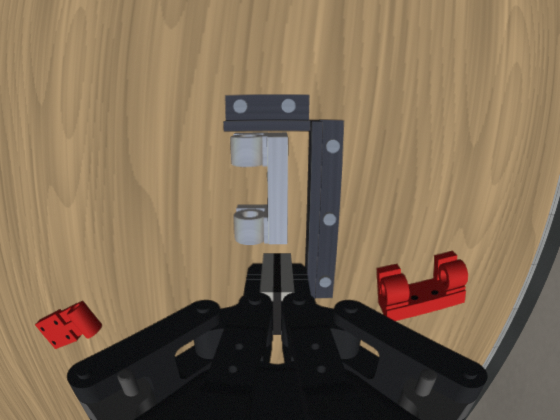

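The block now sits parallel to the long bar, with about 20 mm between its back (column 288) and the bar (column 308), and a few mm to the short bar (rows 130–134). I'll go into the gap with shut fingers and push.

>>> {"api": "carry_out", "payload": {
  "steps": [
    [[0.036,-0.114,0.1],[0,0,0],1],
    [[0.036,-0.114,0.3],[0,0,0],1],
    [[0.036,-0.114,0.5],[0,0,0],1],
    [[0.036,-0.114,0.6],[0,0,0],1],
    [[0.036,-0.114,0.65],[0,0,0],1],
    [[0.036,-0.114,0.65],[0,0,0],1],
    [[0.036,-0.114,0.65],[0,0,0],1]
  ]
}}

```text
time: 7.08
ee_pos: [0.5708, 0.0735, 0.015]
ee_rot: [[-0.108, 0.994, 0.002], [0.994, 0.108, -0.0], [-0.0, 0.002, -1.0]]
contact_force: [0.5, -0.2, 0.2]
finger_gap: -0.0
grasp_force: 0.0
```

>>> {"api": "carry_out", "payload": {
  "steps": [
    [[0,0.02,0],[0,0,0],1],
    [[0,0.04,0],[0,0,0],1],
    [[0,0.06,0],[0,0,0],1],
    [[0,0.075,0],[0,0,0],1],
    [[0,0.075,0],[0,0,0],1],
    [[0,0.085,0],[0,0,0],1],
    [[0,0.085,0],[0,0,0],1]
  ]
}}

```text
time: 7.95
ee_pos: [0.5908, 0.0759, 0.0137]
ee_rot: [[-0.108, 0.994, -0.0], [0.994, 0.108, -0.0], [-0.0, -0.0, -1.0]]
contact_force: [-2.0, 0.5, -0.6]
finger_gap: -0.0001
grasp_force: 1.0
```

>>> {"api": "carry_out", "payload": {
  "steps": [
    [[0.008,0,0],[0,0,0],1],
    [[0.016,0,0],[0,0,0],1],
    [[0.022,0,0],[0,0,0],1],
    [[0.028,0,0],[0,0,0],1],
    [[0.028,0,0],[0,0,0],1]
  ]
}}

```text
time: 8.57
ee_pos: [0.5906, 0.0826, 0.0139]
ee_rot: [[-0.108, 0.994, 0.001], [0.994, 0.108, -0.0], [-0.001, 0.001, -1.0]]
contact_force: [0.5, -1.3, -1.5]
finger_gap: 0.0001
grasp_force: 1.3
```

>>> {"api": "carry_out", "payload": {
  "steps": [
    [[0,0.008,0],[0,0,0],1],
    [[0,0.016,0],[0,0,0],1],
    [[0,0.02,0],[0,0,0],1],
    [[0,0.02,0],[0,0,0],1]
  ]
}}

```text
time: 9.07
ee_pos: [0.5937, 0.0832, 0.0137]
ee_rot: [[-0.108, 0.994, -0.002], [0.994, 0.108, -0.0], [-0.0, -0.002, -1.0]]
contact_force: [-5.4, -3.9, 4.2]
finger_gap: -0.0003
grasp_force: 4.3
```

>>> {"api": "carry_out", "payload": {
  "steps": [
    [[0.006,0,0],[0,0,0],1],
    [[0.012,0,0],[0,0,0],1],
    [[0.012,0,0],[0,0,0],1]
  ]
}}

```text
time: 9.45
ee_pos: [0.5942, 0.0839, 0.0138]
ee_rot: [[-0.106, 0.994, -0.001], [0.994, 0.106, -0.005], [-0.005, -0.002, -1.0]]
contact_force: [-3.4, -10.5, 1.4]
finger_gap: -0.0001
grasp_force: 5.0
```

>>> {"api": "carry_out", "payload": {
  "steps": [
    [[0,0.006,0],[0,0,0],1],
    [[0,0.012,0],[0,0,0],1],
    [[0,0.012,0],[0,0,0],1]
  ]
}}

```text
time: 9.82
ee_pos: [0.5945, 0.0839, 0.0136]
ee_rot: [[-0.106, 0.994, -0.006], [0.994, 0.106, -0.005], [-0.005, -0.006, -1.0]]
contact_force: [-9.4, -11.9, 7.3]
finger_gap: -0.0
grasp_force: 9.7
```

>>> {"api": "carry_out", "payload": {
  "steps": [
    [[-0.01,-0.03,0],[0,0,0],1],
    [[-0.06,-0.03,0],[0,0,0],1],
    [[-0.06,-0.03,0],[0,0,0],1],
    [[-0.06,-0.01,0],[0,0,0],1],
    [[-0.06,0.004,0],[0,0,0],1],
    [[-0.06,0.008,0],[0,0,0],1],
    [[-0.06,0.008,0],[0,0,0],1]
  ]
}}

```text
time: 10.7
ee_pos: [0.5958, 0.0716, 0.0129]
ee_rot: [[-0.108, 0.994, -0.01], [0.994, 0.108, -0.002], [-0.001, -0.011, -1.0]]
contact_force: [-12.3, -3.7, 9.6]
finger_gap: -0.0002
grasp_force: 7.4
```

>>> {"api": "carry_out", "payload": {
  "steps": [
    [[0,-0.03,0],[0,0,0],1],
    [[0,-0.04,0],[0,0,0],1],
    [[0,-0.04,-0.15],[0,0,0],1],
    [[0,-0.04,-0.4],[0,0,0],1],
    [[0,-0.04,-0.65],[0,0,0],1],
    [[-0.1,-0.1,-0.8],[0,0,0],1],
    [[-0.1,-0.1,-0.8],[0,0,0],1],
    [[-0.1,-0.1,-0.8],[0,0,0],1]
  ]
}}

```text
time: 11.7
ee_pos: [0.5793, 0.0446, 0.2133]
ee_rot: [[-0.108, 0.994, 0.0], [0.994, 0.108, 0.0], [0.0, 0.0, -1.0]]
contact_force: [-0.4, -0.3, -1.2]
finger_gap: -0.0001
grasp_force: 0.0
```

```bash
python3 - <<'E'
from h import *
o,c=wrist();pickle.dump((o,c),open("w3.pkl","wb"))
cv2.imwrite("pics/w3.png",cv2.resize(c["frame"][60:300,200:440],None,fx=2.5,fy=2.5,interpolation=cv2.INTER_CUBIC))
print(o["time"],o["ee_pos"],o["ee_rot"].round(3))
E
```

```text
11.7 [0.57930489 0.04456825 0.21328659] [[-0.108  0.994  0.   ]
 [ 0.994  0.108  0.   ]
 [ 0.     0.    -1.   ]]
```

View pics/w3.png

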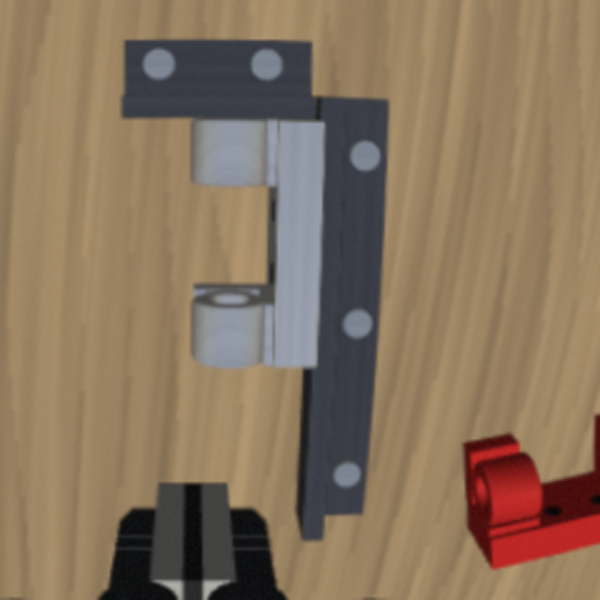

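The block's plate back (columns 325–316) lies along the bar's inner edge and its end (row 120) against the short bar. I'll check this with numbers and locate the bore, then go to the arm.

```bash
python3 - <<'E'
from h import *
o,c=pickle.load(open("w3.pkl","rb"));T=c["tool_from_camera"]
px=lambda a:np.array(a)/2.5+[200,60]
f=c["frame"];g=cv2.cvtColor(f,cv2.COLOR_BGR2GRAY).astype(int)
rows=np.arange(114,202,4);u=[315+np.argmin(np.diff(cv2.GaussianBlur(f,(3,3),0)[r,315:340,1].astype(int)))+1 for r in rows]
P=wrist_plane(o,c,np.c_[u,rows],.042);s=np.polyfit(P[:,1],P[:,0],1);r=P[:,0]-np.polyval(s,P[:,1]);ok=abs(r)<.0015;s=np.polyfit(P[ok,1],P[ok,0],1)
print("block yaw",np.degrees(np.arctan(-s[0])),ok.mean())
print("back top corners",wrist_plane(o,c,px([[325,121],[317,367]]),.042).round(4))
print("bar top inner edge far end",wrist_plane(o,c,px([[303,538]]),.03).round(4),"bottom",wrist_plane(o,c,px([[297,515]]),0).round(4))
print("short bar top inner",wrist_plane(o,c,px([[123,97],[310,98]]),.02).round(4),"bottom",wrist_plane(o,c,px([[123,117]]),0).round(4))
print("knuckles front x silh, barrel tops z44: inner faces",wrist_plane(o,c,px([[230,186],[230,290]]),.036).round(4))
yaw=np.radians(6.15);sx=np.array([np.cos(yaw),np.sin(yaw)]);sy=np.array([-sx[1],sx[0]])
bl=wrist_plane(o,c,px([[325,121]]),.042)[0,:2];br=wrist_plane(o,c,px([[317,367]]),.042)[0,:2]
print("bore from cam",(bl+br)/2-.0355*sx,"len",np.linalg.norm(bl-br), "cam eye",o["ee_pos"]+o["ee_rot"]@T[:3,3])
# block home pose prediction of the corners, pixels from bore by touch
E
```

```text
block yaw 6.116362370156373 1.0
back top corners [[0.6228 0.1237 0.042 ]
 [0.6339 0.0243 0.042 ]]
bar top inner edge far end [[ 0.6439 -0.0638  0.03  ]] bottom [[ 0.6452 -0.068   0.    ]]
short bar top inner [[0.5429 0.1239 0.02  ]
 [0.619  0.1323 0.02  ]] bottom [[0.5421 0.1151 0.    ]]
knuckles front x silh, barrel tops z44: inner faces [[0.5896 0.0932 0.036 ]
 [0.5946 0.0512 0.036 ]]
bore from cam [0.59307136 0.07019309] len 0.10002905691619556 cam eye [0.57088205 0.12516278 0.35700911]
```

The bore from the camera, (0.5931, 0.0702), and from touch, (0.5929, 0.0707), agree. The block is home at yaw 6.1°. Next is the arm.

>>> {"api": "carry_out", "payload": {
  "steps": [
    [[-1,-0.655,0],[0,0,-0.474],-0.55],
    [[-1,-0.655,0],[0,0,-0.474],-0.55],
    [[-1,-0.655,0],[0,0,-0.474],-0.55],
    [[-1,-0.655,0],[0,0,-0.474],-0.55],
    [[-1,-0.655,0],[0,0,-0.474],-0.55],
    [[-1,-0.655,0],[0,0,-0.474],-0.55],
    [[-1,-0.655,0],[0,0,-0.474],-0.55],
    [[-1,-0.655,0],[0,0,-0.474],-0.55],
    [[-1,-0.655,0],[0,0,-0.474],-0.55],
    [[-1,-0.655,0],[0,0,-0.474],-0.55],
    [[-1,-0.655,0],[0,0,-0.474],-0.55]
  ]
}}

```text
time: 13.12
ee_pos: [0.4431, -0.2213, 0.2128]
ee_rot: [[-1.0, -0.025, -0.001], [-0.025, 1.0, 0.001], [0.001, 0.001, -1.0]]
contact_force: [0.2, -0.5, -0.3]
finger_gap: 0.066
grasp_force: 0.0
```

```bash
python3 - <<'E'
from h import *
o,c=wrist();pickle.dump((o,c),open("w4.pkl","wb"));cv2.imwrite("pics/w4.png",c["frame"])
print(o["time"],o["ee_pos"],o["ee_rot"].round(3),o["finger_gap"],o["joint_positions"].round(2))
E
```

```text
13.125 [ 0.44310589 -0.2213013   0.21281026] [[-1.    -0.025 -0.001]
 [-0.025  1.     0.001]
 [ 0.001  0.001 -1.   ]] 0.06597799212916283 [-0.63  0.17 -0.19  1.22  0.   -0.65]
```

View pics/w4.png

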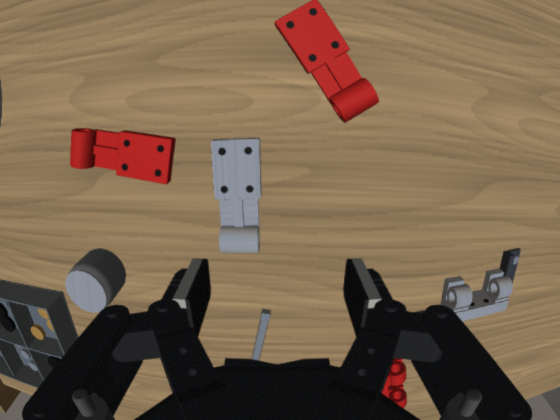

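The grey arm is fully in view. Its pad is bounded by about (212,140), (259,138), (261,197) and (215,199), its bolt holes are at (222,151), (248,150), (224,189) and (249,188), and its barrel is at (239,240).

```bash
python3 - <<'E'
from h import *
o,c=pickle.load(open("w4.pkl","rb"));f=c["frame"];hsv=cv2.cvtColor(f,cv2.COLOR_BGR2HSV)
m=((hsv[...,1]<60)&(hsv[...,2]>95)).astype(np.uint8)*255;r=np.zeros_like(m);r[130:258,200:275]=255;m&=r
m=cv2.morphologyEx(m,cv2.MORPH_CLOSE,np.ones((7,7)))
rows=np.arange(146,194,3);L=[];R=[]
for q in rows:
    x=np.where(m[q])[0];L.append(x.min());R.append(x.max()+1)
PL=wrist_plane(o,c,np.c_[L,rows],.016);PR=wrist_plane(o,c,np.c_[R,rows],.016)
for P in(PL,PR):
    s=np.polyfit(P[:,0],P[:,1],1);print("edge yaw",np.degrees(np.arctan(s[0])),"y at x=.44",np.polyval(s,.44),np.abs(P[:,1]-np.polyval(s,P[:,0])).max())
cols=np.arange(220,256,3);t=[np.where(m[:,q])[0].min() for q in cols];b=[np.where(m[:,q])[0].max()+1 for q in cols]
print("rear edge z16",wrist_plane(o,c,np.c_[cols,t],.016).mean(0),"z0",wrist_plane(o,c,np.c_[cols,t],0).mean(0))
print("knuckle far silhouette z.02",wrist_plane(o,c,np.c_[cols[2:],b[2:]],.02).mean(0))
# bolt holes
g=cv2.GaussianBlur(hsv[...,2],(3,3),0);k=((g<90)&(m>0)).astype(np.uint8);k[200:]=0
n,_,st,ce=cv2.connectedComponentsWithStats(k)
H=[ce[i] for i in range(1,n) if st[i,4]>8];H=wrist_plane(o,c,H,.016);print(H.round(4),"mean",H.mean(0))
print("cam eye",o["ee_pos"]+o["ee_rot"]@c["tool_from_camera"][:3,3])
E
```

```text
edge yaw 2.694407876200722 y at x=.44 -0.29106649368337767 0.0005238635689285842
edge yaw 2.697161319401846 y at x=.44 -0.23825259168771448 0.0005466489700346466
rear edge z16 [ 0.40326954 -0.26459882  0.016     ] z0 [ 0.40519258 -0.26651493  0.        ]
knuckle far silhouette z.02 [ 0.53448175 -0.26214588  0.02      ]
[[ 0.4152 -0.2524  0.016 ]
 [ 0.4165 -0.2804  0.016 ]
 [ 0.4585 -0.2789  0.016 ]
 [ 0.4574 -0.2507  0.016 ]] mean [ 0.43690255 -0.2655958   0.016     ]
cam eye [ 0.36232949 -0.22380635  0.35662703]
```

>>> {"api": "carry_out", "payload": {
  "steps": [
    [[-0.031,-0.173,0.1],[0,0,-0.007],-0.6],
    [[-0.031,-0.173,0.3],[0,0,-0.007],-0.6],
    [[-0.031,-0.173,0.5],[0,0,-0.007],-0.6],
    [[-0.031,-0.173,0.68],[0,0,-0.007],-0.6],
    [[-0.031,-0.173,0.78],[0,0,-0.007],-0.5],
    [[-0.031,-0.173,0.82],[0,0,-0.007],-0.45],
    [[-0.031,-0.173,0.84],[0,0,-0.007],-0.4],
    [[-0.031,-0.173,0.85],[0,0,-0.007],-0.4],
    [[-0.031,-0.173,0.85],[0,0,-0.007],-0.4]
  ]
}}

```text
time: 14.3
ee_pos: [0.4527, -0.2653, 0.0021]
ee_rot: [[-0.999, -0.048, 0.001], [-0.048, 0.999, -0.001], [-0.001, -0.001, -1.0]]
contact_force: [0.9, -0.2, 0.1]
finger_gap: 0.0598
grasp_force: 0.0
```

>>> {"api": "carry_out", "payload": {
  "steps": [
    [[0,0,0.008],[0,0,0],-0.4],
    [[0,0,0.012],[0,0,0],-0.4],
    [[0,0,0.012],[0,0,0],-0.4]
  ]
}}

```text
time: 14.68
ee_pos: [0.4521, -0.2648, -0.0017]
ee_rot: [[-0.999, -0.048, -0.0], [-0.048, 0.999, -0.0], [0.0, -0.0, -1.0]]
contact_force: [0.6, -0.1, 0.0]
finger_gap: 0.0598
grasp_force: 0.0
```

>>> {"api": "carry_out", "payload": {
  "steps": [
    [[0,0,0],[0,0,0],-0.2],
    [[0,0,0],[0,0,0],0],
    [[0,0,0],[0,0,0],1],
    [[0,0,0],[0,0,0],1],
    [[0,0,0],[0,0,0],1],
    [[0,0,0],[0,0,0],1]
  ]
}}

```text
time: 15.42
ee_pos: [0.4522, -0.2648, -0.0012]
ee_rot: [[-0.999, -0.048, 0.0], [-0.048, 0.999, -0.0], [-0.0, -0.0, -1.0]]
contact_force: [-2.1, 1.9, 5.5]
finger_gap: 0.0505
grasp_force: 63.0
```

>>> {"api": "carry_out", "payload": {
  "steps": [
    [[0,0,-0.04],[0,0,0],1],
    [[0,0,-0.12],[0,0,0],1],
    [[0,0,-0.24],[0,0,0],1],
    [[0,0,-0.28],[0,0,0],1],
    [[-0.02,0.15,-0.28],[0,0,0],1],
    [[-0.04,0.35,-0.28],[0,0,0],1],
    [[-0.06,0.55,-0.28],[0,0,0],1],
    [[-0.08,0.75,-0.28],[0,0,0],1],
    [[-0.085,0.92,-0.28],[0,0,-0.01],1],
    [[-0.085,1,-0.28],[0,0,-0.0186],1],
    [[-0.085,1,-0.28],[0,0,-0.0186],1],
    [[-0.085,1,-0.28],[0,0,-0.0186],1]
  ]
}}

```text
time: 16.92
ee_pos: [0.4612, -0.0145, 0.068]
ee_rot: [[-0.994, -0.106, -0.0], [-0.106, 0.994, -0.0], [0.0, -0.0, -1.0]]
contact_force: [-0.2, -0.1, -2.9]
finger_gap: 0.0507
grasp_force: 63.5
```

>>> {"api": "carry_out", "payload": {
  "steps": [
    [[-0.005,0.1,0],[0,0,0],1],
    [[-0.01,0.2,0],[0,0,0],1],
    [[-0.017,0.282,0],[0,0,0],1],
    [[-0.017,0.282,0.08],[0,0,0],1],
    [[-0.017,0.282,0.17],[0,0,0],1],
    [[-0.017,0.282,0.17],[0,0,0],1],
    [[-0.017,0.282,0.17],[0,0,0],1]
  ]
}}

```text
time: 17.8
ee_pos: [0.4585, 0.0557, 0.0262]
ee_rot: [[-0.994, -0.105, 0.0], [-0.105, 0.994, -0.0], [-0.0, -0.0, -1.0]]
contact_force: [-0.3, 0.5, -3.7]
finger_gap: 0.0505
grasp_force: 63.6
```

```bash
python3 - <<'E'
from h import *
o=sensors.get_obs();c=imaging.read_camera("scene");w=imaging.read_camera("wrist")
print(o["time"],o["ee_pos"],o["ee_rot"].round(4))
pickle.dump((o,c,w),open("s5.pkl","wb"))
# predicted block centre in scene
P=np.array([.56,.065,.03]);q=(P-c["eye"])@c["rotation"];u=int(c["cx"]-c["fx"]*q[0]/q[2]);v=int(c["cy"]+c["fy"]*q[1]/q[2]);print(u,v)
a=cv2.resize(c["frame"][max(v-50,0):v+50,u-65:u+65],(780,600),interpolation=cv2.INTER_CUBIC)
b=w["frame"]
cv2.imwrite("pics/s5.png",a);cv2.imwrite("pics/w5.png",b)
E
```

```text
17.8 [0.4584921  0.05571455 0.02622562] [[-9.944e-01 -1.052e-01  4.000e-04]
 [-1.052e-01  9.944e-01 -2.000e-04]
 [-3.000e-04 -3.000e-04 -1.000e+00]]
311 234
```

View pics/w5.png

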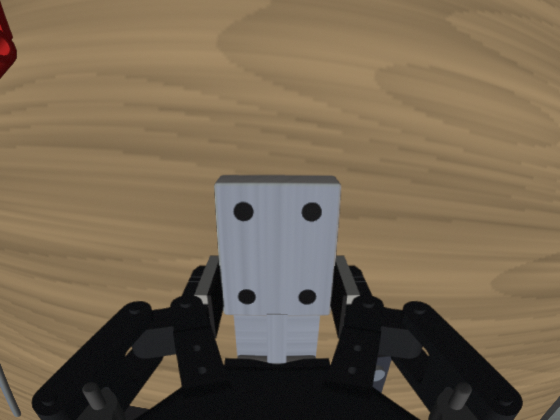

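The wrist view shows the pad held squarely between the fingers: rear corners (216,183) and (340,183), bolt holes (243,211), (312,211), (247,297) and (308,297). I'll use those to measure where the arm sits in the grip.

```bash
python3 - <<'E'
from h import *
o,c,w=pickle.load(open("s5.pkl","rb"))
P=wrist_plane(o,w,[[216,183],[340,183],[243,211],[312,211],[247,297],[308,297]],.0434)
q=(P-o["ee_pos"])@o["ee_rot"];print(q.round(4))
E
```

```text
[[ 0.0482 -0.0249 -0.0172]
 [ 0.0482  0.0255 -0.0172]
 [ 0.0361 -0.0142 -0.0172]
 [ 0.0361  0.0144 -0.0172]
 [-0.0067 -0.0142 -0.0172]
 [-0.0067  0.0144 -0.0172]]
```

View pics/s5.png

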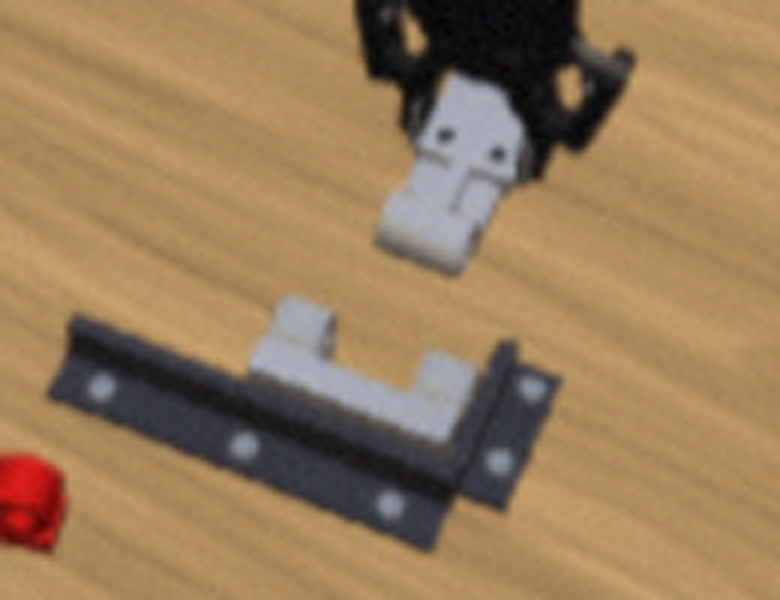

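The scene view shows the arm's knuckle facing the gap. The grip offset confirms the bore is 65.8 mm ahead of the TCP. I'll lower and slide in.

>>> {"api": "carry_out", "payload": {
  "steps": [
    [[0,0,0.03],[0,0,0],1],
    [[0,0,0.062],[0,0,0],1],
    [[-0.04,0,0.062],[0,0,0],1],
    [[-0.1,0,0.062],[0,0,0],1],
    [[-0.14,0,0.062],[0,0,0],1],
    [[-0.16,0,0.062],[0,0,0],1],
    [[-0.16,0,0.062],[0,0,0],1]
  ]
}}

```text
time: 18.77
ee_pos: [0.4982, 0.0608, 0.0102]
ee_rot: [[-0.994, -0.107, -0.0], [-0.107, 0.994, -0.0], [0.0, -0.0, -1.0]]
contact_force: [-0.6, -0.1, -3.0]
finger_gap: 0.0505
grasp_force: 63.7
```

>>> {"api": "carry_out", "payload": {
  "steps": [
    [[-0.02,0,0],[0,0,0],1],
    [[-0.04,0,0],[0,0,0],1],
    [[-0.06,0,0],[0,0,0],1],
    [[-0.08,0,0],[0,0,0],1],
    [[-0.095,0,0],[0,0,0],1],
    [[-0.105,0,0],[0,0,0],1],
    [[-0.105,0,0],[0,0,0],1]
  ]
}}

```text
time: 19.65
ee_pos: [0.524, 0.0635, 0.0102]
ee_rot: [[-0.994, -0.107, 0.0], [-0.107, 0.994, -0.0], [-0.0, -0.0, -1.0]]
contact_force: [0.1, -0.3, -3.4]
finger_gap: 0.0506
grasp_force: 63.7
```

>>> {"api": "carry_out", "payload": {
  "steps": [
    [[-0.008,0,0],[0,0,0],1],
    [[-0.016,0,0],[0,0,0],1],
    [[-0.016,0,0],[0,0,0],1]
  ]
}}

```text
time: 20.02
ee_pos: [0.5281, 0.0639, 0.0103]
ee_rot: [[-0.994, -0.107, 0.0], [-0.107, 0.994, -0.0], [-0.0, -0.0, -1.0]]
contact_force: [-0.3, 0.1, -4.1]
finger_gap: 0.0503
grasp_force: 63.7
```

>>> {"api": "carry_out", "payload": {
  "steps": [
    [[-0.002,0,0],[0,0,0],1],
    [[-0.004,0,0],[0,0,0],1],
    [[-0.004,0,0],[0,0,0],1]
  ]
}}

```text
time: 20.4
ee_pos: [0.5289, 0.064, 0.0103]
ee_rot: [[-0.994, -0.107, 0.0], [-0.107, 0.994, -0.0], [-0.0, -0.0, -1.0]]
contact_force: [0.2, -0.1, -2.7]
finger_gap: 0.0505
grasp_force: 63.7
```

>>> {"api": "carry_out", "payload": {
  "steps": [
    [[-0.002,0,0],[0,0,0],1],
    [[-0.004,0,0],[0,0,0],1],
    [[-0.004,0,0],[0,0,0],1]
  ]
}}

```text
time: 20.78
ee_pos: [0.5293, 0.0641, 0.0101]
ee_rot: [[-0.994, -0.107, -0.001], [-0.107, 0.994, -0.0], [0.001, -0.0, -1.0]]
contact_force: [-1.5, -0.3, -3.0]
finger_gap: 0.0507
grasp_force: 63.8
```

Contact with the plate came at x ≈ 0.529, as predicted. I'll back off by the 1.5 mm play and centre the knuckle.

>>> {"api": "carry_out", "payload": {
  "steps": [
    [[0.009,-0.001,-0.002],[0,0,0],1],
    [[0.009,-0.001,-0.002],[0,0,0],1],
    [[0.009,-0.001,-0.002],[0,0,0],1],
    [[0.009,-0.001,-0.002],[0,0,0],1]
  ]
}}

```text
time: 21.28
ee_pos: [0.5278, 0.0637, 0.0108]
ee_rot: [[-0.994, -0.107, 0.0], [-0.107, 0.994, -0.0], [-0.0, -0.0, -1.0]]
contact_force: [0.6, -0.3, -3.2]
finger_gap: 0.0507
grasp_force: 63.7
```

```bash
python3 - <<'E'
from h import *
c=imaging.read_camera("scene");t=imaging.read_camera("top")
cv2.imwrite("pics/s6.png",np.hstack([cv2.resize(c["frame"][190:270,260:340],(400,400),interpolation=cv2.INTER_CUBIC),cv2.resize(t["frame"][145:215,205:275],(400,400),interpolation=cv2.INTER_CUBIC)]))
o=sensors.get_obs();print(o["ee_pos"],o["contact_force"])
E
```

```text
[0.52771507 0.06366442 0.01079147] [ 0.43628983  0.06817041 -3.6488898 ]
```

View pics/s6.png

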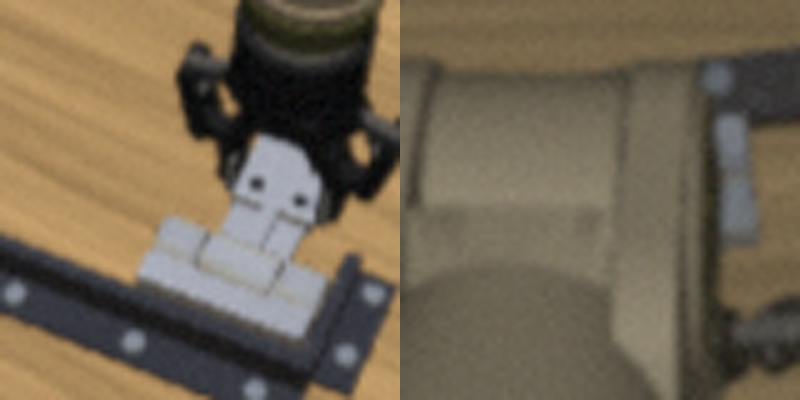

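The scene crop shows the arm's barrel (240,258) in line between the block's two knuckles, with even slits at either end (204,243 and 280,270). The block is still in the corner and the force is only the arm's weight. In the top view the robot's arm hides most of the fit, but the block's visible end is still against the long bar. Handing in.

```bash
python3 -c "
from bench import ctrl
print(ctrl.job_done())"
```

```text
the job is handed in; nothing more can be done
None
```

I pushed the block into the bench-stop corner, with its back on the long bar and its end on the short bar. I then handed in with the arm still gripped and its knuckle between the block's knuckles, holes lined up to about 1 mm by my measurements and no force on the block, at about 21 s of the 72 s.

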